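Prove and reset the conveyor's stop button

ROBOT

A 6-joint arm with a two-finger parallel gripper is mounted at the origin on a cart in front of the work surface, level with it; the furniture and walls round the work are solid. World frame = base frame: x ahead of the robot, y to its left, z up, the work surface at z = 0. Lengths are in m, angles in rad, forces in N, time in s.
With the tool pointing down it reaches from about 0.4 to 0.825 m from the base axis. Payload 7 kg.
Tool frame: the origin (TCP) lies on the centre line of the jaws, within the pads' length; the fingertips stand arm.tcp_to_tips ahead of it and the grasp point (between the pads) lies 6 mm ahead of it (arm.tcp_to_tips is the distance from the TCP to the fingertips, in m); z points along the fingers, y is the line along which they close (so a half turn about z gives the same grasp; the last joint's range is limited). The gripper opens to 88 mm and grips with 3 to 60 N. Pads are 19 mm wide; open, the fingers measure 130 mm over their backs; the gripper's body (78 mm by 193 mm) begins 47 mm behind the grasp point.
Start: joints at [-0.996, 0.359, 0.012, 0, -1.224, -0.288], TCP at [0.191, -0.647, 0.252] pointing down, gripper open.
Joint ranges: [-3.07, 3.07], [-1.43, 2.12], [-1.02, 1.25], [-3.03, 1.67], [-3.05, -0], [-3.03, 3.03]. Speed limits (rad/s): [2.39, 2.39, 3.01, 3.14, 3.14, 3.14].

INTERFACE

Orientations are given as [roll, pitch, yaw] about the fixed x, y, z axes, in that order (R = Rz(yaw) Ry(pitch) Rx(roll)).
In Python, from bench import arm gives the robot as it stands. The module is installed in compiled form; this text tells all that it offers.
- The arm moves only by the tool move_arm, never from a script. Its argument "targets" is text: rows parted by semicolons, each of 7 numbers parted by spaces: the turn, a rotation vector about the tool's x, y, z as a fraction of full scale, then the shift along the tool's x, y, z as a fraction of full scale, then the opening, from 0 (shut) to 1 (fully open). A call has exactly 5 rows; each row shifts and turns the commanded pose from where the row before left it, along the tool's axes as they then stand; what a row does not reach is not made up. Full scale, the value 1, is 2 cm for a shift and 8 degrees for a turn. A row lasts 1/8 s, in which the tool goes at most 62.5 mm and 10.7 degrees, less where a joint would pass 70% of its speed; a pose out of reach is approached as far as the arm can. A call with a number of a shift or a turn outside -1 to 1 is refused whole. A call with a gripper value outside its range is refused whole. The fingers move at their own pace and stop on an object; the grip force is fixed at half the most. Time passes only in rows, so rows that do not move let the fingers close, or fill a call up. It gives the time, the measured TCP pose, the force, the opening and the grip force at its end, in the units of the state.
- arm.observe(): the state, without advancing time (a new reading comes with each control period).
- arm.camera(name): name is "scene" or "side" or "wrist"; returns the picture (384x512x3 uint8, blue, green, red); there is no depth.
- arm.camera_params(name): a dict with "fx", "fy", "cx", "cy" (pixels), "position" and "attitude" of the camera in the world. Camera axes: x right, y up, looking along -z (the intrinsics and any distortion apply to the point x, -y, -z); pixel columns grow to the right and rows downward; lengths in m; the calibration is good to about 2 mm. The wrist camera is an equidistant fisheye: a pixel r from the principal point sees the ray r / f radians off the axis. A picture is of the moment at which its call begins: read the wrist's pose just before it. camera_params takes no time and is no camera call; for the wrist camera it gives the pose at the moment of the call.
- arm.sign_off(): hands the job in; it is judged then, once.
The state is a dict: "t": time; "joint_positions": joint angles; "joint_velocities": joint speeds; "joint_efforts": joint torques, N m; "ee_pos": TCP position; "orientation": TCP orientation; "wrist_force": force on the tool from outside, world axes, zero at the start; "moment": the same for the moment, N m; "opening": finger opening in m; "grip_force": force on a finger pad.
Only numpy, scipy, OpenCV 4.12 (cv2) and the standard library are available. Lean on these libraries where they do the work, as an engineer would, in place of code of your own. Each camera call takes 0.05 s, during which the arm holds its last target. There are 200 camera calls.

TASK

Do the stop check of the sorting conveyor: press the red mushroom button all the way in so that it latches, then release it by pushing its ridge round clockwise until it springs out again, and then press the blue reset button and let it go. Use the fingertips only, from one side of the ridge at a time: never take it between the fingers. Do not press the green start button, and leave everything else where it stands.

Things in the scene. Friction and masses are not known exactly. Their poses are not given: they have to be found in the camera images.
- stop_station: Yellow box bolted to the table, 94 x 94 mm, top at 55 mm, with the red mushroom stop button in the middle of its top. Origin: centre of its underside, straight below the button's axis. A black guard ring (80 mm across, 70 mm inside, top 70 mm above the table) stands round the button. A black cable gland sticks out of its +x side.
- stop_ridge_top (a point): Top centre of the red finger ridge, on the button's axis; 103 mm above the table with the button out, 94 to 95 mm latched in. The ridge is an upright bar across the head, 52 mm long (along this x), 10 mm wide (along this y), 19 mm high. z up; x turns with the head and is parallel to the station's x at twist 0.
- stop_head_top (a point): Middle of the head's domed face at the foot of the ridge, on the button's axis, 84 mm above the table with the button out. The round red head is 62 mm across; its face falls 1.5 mm to 27 mm out and 6 mm to the rim. White arrows show the turning direction, clockwise seen from above: the ridge's +x half goes towards the station's -y, its -x half towards +y.
- stop_press (a joint): How far the mushroom head is pushed in, m: 0 out, 0.012 at the stop. A spring pushes it out (2 N at first; most, up to 5 N, between 3 and 5 mm in, where it is not latched yet; then 2 to 4 N; a quick touch adds some newtons, so a force stop below 12 N may trip too early). Pushed past about 0.009 it latches and stays at about 0.008 to 0.009 when let go.
- stop_twist (a joint): Turn of the head clockwise seen from above, rad: 0 at rest, 0.9 at the stop; a light spring brings it back to 0 (about 0.006 to 0.02 N m). While latched in, turning it past 0.4 to 0.55 frees the latch and the head springs out, at the latest when the finger is taken away. A push of 1 to 3 N on the side of one half of the ridge turns it.
- reset_box: Grey box bolted to the table, 70 mm (x) by 126 mm (y), top at 45 mm, with a blue reset button and a green start button 60 mm apart, each a 28 mm cap in a metal collar 44 mm across and 12 mm high. Origin: centre of its underside; the blue button lies 30 mm from the middle towards its +y, the green one 30 mm towards its -y.
- reset_top (a point): Middle of the top face of the blue reset button, 67 mm above the table when not pressed; z up.
- reset (a joint): How far the blue reset button is pushed in, m: 0 out, 0.006 at the stop (5 N); it springs back when let go.
- start (a joint): How far the green start button is pushed in, m: 0 out, 0.006 at the stop; not to be pressed.
- white_vial: Bystander: sample vial with a white cap, 28 mm across, 52 mm high. Origin: centre of its underside.
- red_vial: Bystander: sample vial with a red cap, 28 mm across, 52 mm high. Origin: centre of its underside.
- loupe: Bystander: black stand loupe, 38 mm across, 20 mm high. Origin: centre of its underside.
- varnish_bottle: Bystander: small clear bottle with a white cap, 30 mm across, 69 mm high. Origin: centre of its underside.
- tape_roll: Bystander: roll of cream masking tape lying flat, 95 mm across, 24 mm high. Origin: centre of its underside.
- eraser: Bystander: blue and white eraser, 20 x 46 x 12 mm. Origin: centre of its underside.

How it is judged:
By the outcome, as a careful person would: the job done as asked, in the order asked, and still so for the second after the job is handed in, with the robot touching nothing.
It also fails if it takes over 42 s, if anything falls off the work surface, if the arm or the gripper's body presses on something with over 40 N, if the wrist force passes 120 N, or if a joint passes its speed limit or range.

## Working session

There is one attempt and no reset: what is moved stays moved. The work goes in short steps, Python scripts to look and compute and a tool call to move; the robot and the scene stay as the last step left them, time stands still between calls to the robot, and variables do not carry over. Pictures are saved under pics/ and viewed, at most 10 in all, crops included, and the job is handed in when it is done.

Besides the shell and the picture viewer there is one more tool, called after "Emit:" as a command line: name --argument value ..., lists and objects as JSON in quotes. move_arm: Moves the arm, as the interface text tells. Its arguments: {"type":"object","properties":{"targets":{"type":"string"}},"required":["targets"]}

```bash
mkdir -p pics; python3 - <<'E'
from bench import arm
import cv2,json
s=arm.observe();print(s);print(arm.tcp_to_tips)
for n in("scene","side","wrist"):
    print(n,arm.camera_params(n))
    cv2.imwrite(f"pics/{n}0.png",arm.camera(n))
E
```

```text
{'t': 0.0, 'joint_positions': array([-9.95878083e-01,  3.59360441e-01,  1.10898254e-02, -3.72587782e-04,
       -1.22411732e+00, -2.88080397e-01]), 'joint_velocities': array([-0.00080522, -0.001297  ,  0.00050639,  0.00071401, -0.00059576,
       -0.00010592]), 'joint_efforts': array([-6.73203385e-05, -5.82708943e+01,  2.93057066e+01,  6.99751899e+00,
        6.88341490e-03, -2.40185618e-04]), 'ee_pos': array([ 0.19081857, -0.64700279,  0.2506492 ]), 'orientation': array([ 3.13996711e+00, -1.16413728e-04, -2.85488159e+00]), 'wrist_force': array([ 0.12873668, -0.56612297,  0.13740247]), 'moment': array([-0.01131163, -0.02496694,  0.04057121]), 'grip_force': 0.0, 'opening': 0.0875636579106356}
0.025
scene {'fx': 417.83806100283334, 'fy': 417.83806100283334, 'cx': 259.5874897776586, 'cy': 200.79991095821345, 'position': array([-0.08123243, -0.68903982,  0.50767725]), 'attitude': array([ 1.03957253,  0.02039519, -0.92912709])}
side {'fx': 474.4272769345232, 'fy': 474.4272769345232, 'cx': 251.71513573638433, 'cy': 193.14189917012308, 'position': array([0.315436  , 0.44837077, 0.72895122]), 'attitude': array([ 0.84510552,  0.00644744, -2.89521184])}
wrist {'fx': 297.3186396354542, 'fy': 297.3186396354542, 'cx': 252.1835354355587, 'cy': 195.07961324832118, 'position': array([ 0.12042548, -0.6677218 ,  0.3836754 ]), 'attitude': array([-2.73789560e-01, -1.12680211e-03,  1.85749344e+00])}
```

View pics/scene0.png

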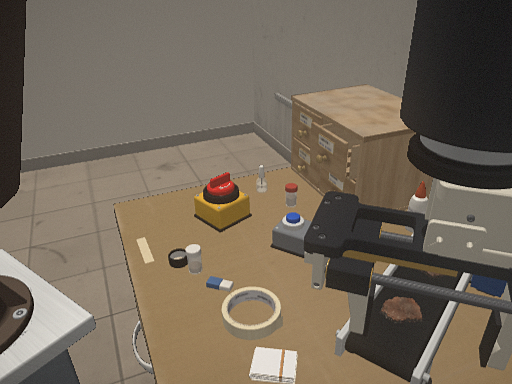

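View pics/side0.png

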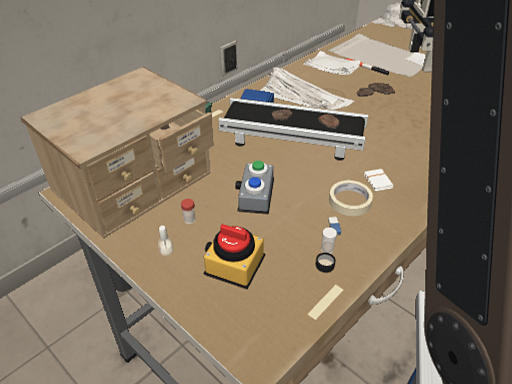

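View pics/wrist0.png

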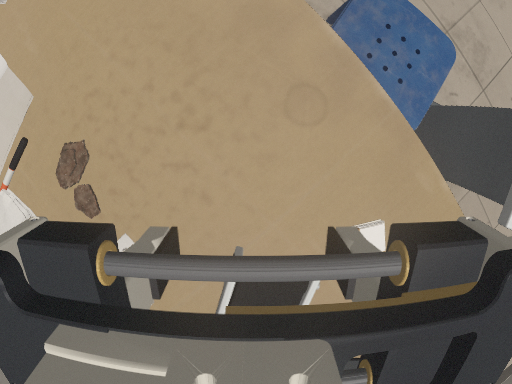

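The scene and side views both show the red mushroom on its yellow box (scene about (221,190), side (234,240), gland to the left, i.e. about world +x) and the blue button (scene (293,217), side (255,184), with green behind it). The wrist view doesn't show the work yet. Next I measure.

```bash
cat > h.py <<'E'
import numpy as np, cv2
from scipy.spatial.transform import Rotation as R
from bench import arm
def ray(n,uv,p):
    x=(uv[0]-p["cx"])/p["fx"]; y=(uv[1]-p["cy"])/p["fy"]
    if n=="wrist":
        r=np.hypot(x,y); d=np.array([x/r*np.sin(r),-y/r*np.sin(r),-np.cos(r)]) if r>0 else np.array([0,0,-1.])
    else: d=np.array([x,-y,-1.])
    d=R.from_euler("xyz",p["attitude"]).apply(d)
    return np.array(p["position"]),d/np.linalg.norm(d)
def onz(n,uv,z,p):
    o,d=ray(n,uv,p); return o+d*(z-o[2])/d[2]
def tri(a,b):
    (o1,d1),(o2,d2)=a,b
    t=np.linalg.lstsq(np.c_[d1,-d2],o2-o1,rcond=None)[0]
    p,q=o1+t[0]*d1,o2+t[1]*d2
    return (p+q)/2,np.linalg.norm(p-q)
def blob(im,lo,hi,roi,raw=False):
    h=cv2.cvtColor(im,cv2.COLOR_BGR2HSV); m=cv2.inRange(h,lo,hi)
    if lo[0]==0 and hi[0]<=10: m|=cv2.inRange(h,(172,lo[1],lo[2]),(180,255,255))
    k=np.zeros_like(m); u0,v0,u1,v1=roi; k[v0:v1,u0:u1]=m[v0:v1,u0:u1]
    cs,_=cv2.findContours(k,cv2.RETR_EXTERNAL,cv2.CHAIN_APPROX_NONE)
    return max(cs,key=cv2.contourArea)
def cen(c):
    m=cv2.moments(c); return np.array([m["m10"],m["m01"]])/m["m00"]
E
python3 - <<'E'
from h import *
P={n:arm.camera_params(n) for n in("scene","side")}
I={n:cv2.imread(f"pics/{n}0.png") for n in P}
roi={"scene":dict(red=(190,165,250,215),yel=(185,180,260,235),blue=(280,205,310,230)),
 "side":dict(red=(205,215,265,260),yel=(195,220,275,290),blue=(240,172,270,195),green=(245,155,270,175))}
rng=dict(red=((0,150,60),(8,255,255)),yel=((18,150,80),(30,255,255)),blue=((105,120,60),(130,255,255)),green=((45,120,50),(80,255,255)))
C={n:{k:blob(I[n],*rng[k],r) for k,r in roi[n].items()} for n in P}
for n in C:
    for k,c in C[n].items(): print(n,k,cv2.contourArea(c),cen(c).round(1),cv2.boundingRect(c))
for k in("red","blue"):
    print(k,tri(*[ray(n,cen(C[n][k]),P[n]) for n in P]))
for n in P:
    print(n,"blue@.066",onz(n,cen(C[n]["blue"]),.066,P[n]))
print("green@.066",onz("side",cen(C["side"]["green"]),.066,P["side"]))
for n in P:
    h=cv2.convexHull(C[n]["yel"]); a=cv2.approxPolyDP(h,3,True)[:,0]
    for q in a: print(n,q,onz(n,q,.055,P[n]).round(4)[:2],onz(n,q,0,P[n]).round(4)[:2])
big=[]
for n,(u0,v0,u1,v1) in dict(side=(195,215,275,290),scene=(185,165,265,240)).items():
    big.append(cv2.resize(I[n][v0:v1,u0:u1],(400,400*(v1-v0)//(u1-u0)),interpolation=cv2.INTER_CUBIC)[:370])
cv2.imwrite("pics/crop.png",np.hstack(big))
E
```

```text
scene red 426.5 [220.6 184.9] (207, 172, 28, 24)
scene yel 1133.0 [222.  210.3] (194, 191, 56, 38)
scene blue 98.5 [292.9 217.4] (286, 213, 14, 10)
side red 671.0 [232.8 238.7] (217, 224, 34, 29)
side yel 1224.5 [234.1 264.9] (204, 235, 59, 51)
side blue 86.5 [254.5 182. ] (249, 177, 12, 11)
side green 68.0 [257.9 165.1] (253, 161, 11, 9)
red (array([ 0.50393617, -0.13256517,  0.07687323]), np.float64(0.004631204476563805))
blue (array([ 0.50721544, -0.31908967,  0.06063241]), np.float64(0.0017712161237973844))
scene blue@.066 [ 0.50147263 -0.32340345  0.066     ]
side blue@.066 [ 0.5049079  -0.31198325  0.066     ]
green@.066 [ 0.51156615 -0.3710834   0.066     ]
scene [248 196] [ 0.5327 -0.1872] [ 0.6073 -0.1263]
scene [248 214] [ 0.4747 -0.2328] [ 0.5422 -0.1773]
scene [221 228] [ 0.4049 -0.2212] [ 0.464  -0.1644]
scene [196 214] [ 0.4138 -0.1455] [ 0.474  -0.0795]
scene [194 196] [ 0.465  -0.0896] [ 0.5314 -0.0167]
scene [202 192] [ 0.4883 -0.0916] [ 0.5575 -0.019 ]
scene [240 191] [ 0.5402 -0.1586] [ 0.6157 -0.0942]
side [262 238] [ 0.4537 -0.1652] [ 0.465  -0.2153]
side [262 255] [ 0.4439 -0.1232] [ 0.4543 -0.1698]
side [245 285] [ 0.4571 -0.0486] [ 0.4686 -0.0892]
side [206 272] [ 0.5328 -0.0598] [ 0.5505 -0.1013]
side [204 255] [ 0.5491 -0.0973] [ 0.5681 -0.1419]
side [212 243] [ 0.5437 -0.1297] [ 0.5624 -0.1769]
side [253 235] [ 0.4725 -0.1688] [ 0.4854 -0.2192]
```

View pics/crop.png

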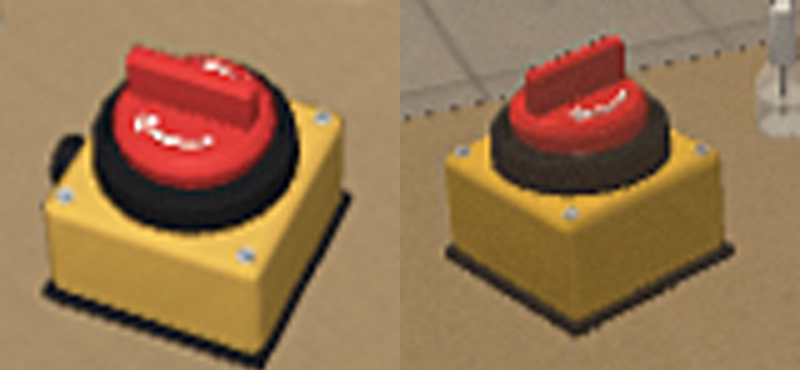

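The crop shows the ridge running along the station's x, towards the gland. In the side view its top goes from about (220,225) to (246,234), and the box edges are clear. I check the cabinet clearance and the yaw before the first move.

```bash
python3 - <<'E'
from h import *
P={n:arm.camera_params(n) for n in("scene","side")}
for q in((213,183),(105,235)): print("cab",q,onz("side",q,0,P["side"]).round(3))
for n,pts in dict(side=[(220.4,225),(246,234)],scene=[(210.5,179.5),(229.5,172.5)]).items():
    w=[onz(n,q,.103,P[n]) for q in pts]; d=w[0]-w[1]; print(n,np.round(w,4),np.linalg.norm(d),np.degrees(np.arctan2(d[1],d[0])))
# box base edge (black mat) / top front corners
for n,pts in dict(side=[(204,258),(246,268),(263,239)],scene=[(194.5,197),(219,210),(249,196)]).items():
    w=[onz(n,q,.053,P[n]) for q in pts]
    for a,b in((0,1),(1,2)):
        d=w[a]-w[b]; print(n,np.linalg.norm(d).round(4),np.degrees(np.arctan2(d[1],d[0])).round(1))
    print("ctr",((w[0]+w[2])/2).round(4))
E
```

```text
cab (213, 183) [ 0.619 -0.361  0.   ]
cab (105, 235) [ 0.789 -0.145 -0.   ]
side [[ 0.526  -0.1351  0.103 ]
 [ 0.4743 -0.1242  0.103 ]] 0.05289052533662607 -11.841678063307967
scene [[ 0.4776 -0.1322  0.103 ]
 [ 0.5255 -0.144   0.103 ]] 0.04930705537807119 166.1991308182856
side 0.0821 -3.1
side 0.0786 79.9
ctr [ 0.4995 -0.1285  0.053 ]
scene 0.0812 82.9
scene 0.0832 169.5
ctr [ 0.5008 -0.1389  0.053 ]
```

Emit:
move_arm --targets "0 0 0.89 0 0 0 0; 0 0 0.89 0 0 0 0; 0 0 0.89 0 0 0 0; 0 0 0.89 0 0 0 0; 0 0 0 0 0 0 0"

```text
t: 0.78
ee_pos: [0.1909, -0.6473, 0.2512]
orientation: [3.141, -0.0, 2.932]
wrist_force: [-0.3, -0.1, 0.5]
opening: 0.0436
grip_force: 0.0
```

Emit:
move_arm --targets "0 0 0 -0.45 0.94 0 0; 0 0 0 -0.45 0.94 0 0; 0 0 0 -0.45 0.94 0 0; 0 0 0 -0.45 0.94 0 0; 0 0 0 -0.45 0.94 0 0"

```text
t: 1.4
ee_pos: [0.2556, -0.5636, 0.2518]
orientation: [-3.141, 0.0, 2.932]
wrist_force: [0.0, -0.6, -0.2]
opening: 0.0007
grip_force: 0.0
```

Emit:
move_arm --targets "0 0 0 -0.45 0.94 0 0; 0 0 0 -0.45 0.94 0 0; 0 0 0 -0.45 0.94 0 0; 0 0 0 -0.45 0.94 0 0; 0 0 0 -0.45 0.94 0 0"

```text
t: 2.02
ee_pos: [0.319, -0.4812, 0.2516]
orientation: [-3.142, 0.0, 2.931]
wrist_force: [-0.4, -0.4, -0.3]
opening: 0.0003
grip_force: 0.0
```

Emit:
move_arm --targets "0 0 0 -0.45 0.94 0 0; 0 0 0 -0.45 0.94 0 0; 0 0 0 -0.45 0.94 0 0; 0 0 0 -0.45 0.94 0 0; 0 0 0 -0.45 0.94 0 0"

```text
t: 2.65
ee_pos: [0.3825, -0.3987, 0.2516]
orientation: [-3.142, 0.0, 2.931]
wrist_force: [-0.7, 0.1, 0.2]
opening: 0.0003
grip_force: 0.0
```

Emit:
move_arm --targets "0 0 0 -0.45 0.94 0 0; 0 0 0 -0.45 0.94 0 0; 0 0 0 -0.45 0.94 0 0; 0 0 0 -0.45 0.94 0 0; 0 0 0 -0.45 0.94 0 0"

```text
t: 3.28
ee_pos: [0.446, -0.3161, 0.2516]
orientation: [-3.142, 0.0, 2.931]
wrist_force: [-0.8, -0.8, 0.0]
opening: 0.0004
grip_force: 0.0
```

Emit:
move_arm --targets "0 0 0 -0.45 0.94 0 0; 0 0 0 -0.45 0.94 0 0; 0 0 0 -0.45 0.94 0 0; 0 0 0 -0.45 0.94 0 0; 0 0 0 -0.45 0.94 0 0"

```text
t: 3.9
ee_pos: [0.5099, -0.2336, 0.2515]
orientation: [-3.142, -0.0, 2.931]
wrist_force: [-0.6, 0.1, -0.2]
opening: 0.0005
grip_force: 0.0
```

Emit:
move_arm --targets "0 0 0 -0.45 0.94 0 0; 0 0 0 -0.45 0.94 0 0; 0 0 0 -0.45 0.94 0 0; 0 0 0 -0.45 0.94 0 0; 0 0 0 -0 0 0 0"

```text
t: 4.53
ee_pos: [0.561, -0.1674, 0.2513]
orientation: [-3.142, -0.0, 2.933]
wrist_force: [-0.2, -0.5, 0.2]
opening: 0.0002
grip_force: 0.0
```

```bash
python3 - <<'E'
from h import *
arm.camera("side")
p=arm.camera_params("wrist");im=arm.camera("wrist");cv2.imwrite("pics/w1.png",im)
import json;json.dump({k:np.array(v).tolist() for k,v in p.items()},open("w1.json","w"))
print(arm.observe()["ee_pos"],arm.observe()["orientation"],p["position"])
E
```

```text
[ 0.56004778 -0.16841621  0.25140093] [-3.14142108e+00 -4.35694754e-04  2.93190757e+00] [ 0.48862457 -0.15260268  0.38429401]
```

View pics/w1.png

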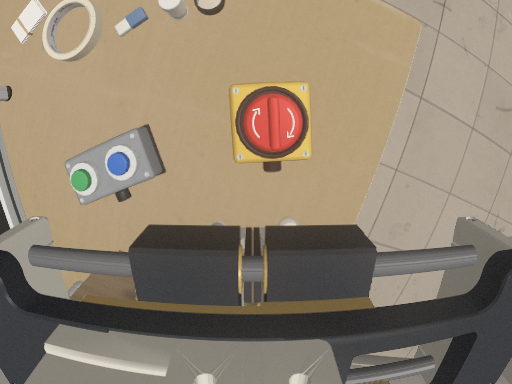

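The wrist view is clear: the stop ridge is at about (273,122), running along the image's vertical with the gland below it. The blue cap is at (118,163) and the green at (82,181). I cast rays at their known heights.

```bash
python3 - <<'E'
from h import *
import json
p=json.load(open("w1.json")); im=cv2.imread("pics/w1.png")
S=lambda c,z:np.array([onz("wrist",q,z,p)[:2] for q in c[:,0].astype(float)],np.float32)
red=blob(im,(0,150,60),(8,255,255),(230,80,315,165)); rp=S(red,.079)
c,r=cv2.minEnclosingCircle(rp.reshape(-1,1,2)); print("red rim",c,r, "centroid->",onz("wrist",cen(red),.082,p))
yel=blob(im,(18,120,80),(32,255,255),(220,70,325,172)); yp=S(yel,.055)
b=cv2.minAreaRect(yp.reshape(-1,1,2)); print("box",b)
for n,lo,hi,roi in(("blue",(105,120,60),(130,255,255),(100,145,140,185)),("green",(45,120,50),(85,255,255),(65,165,100,200))):
    k=blob(im,lo,hi,roi); q=S(k,.066); print(n,cen(k),cv2.minEnclosingCircle(q.reshape(-1,1,2)))
# ridge: edges in the crop
cr=im[75:170,225:320]; cv2.imwrite("pics/c1.png",cv2.resize(cr,None,fx=6,fy=6,interpolation=cv2.INTER_CUBIC))
E
```

```text
red rim (0.5013182759284973, -0.13403759896755219) 0.030572710558772087 centroid-> [ 0.50122515 -0.13469212  0.082     ]
box ((0.5012620687484741, -0.1346496343612671), (0.08816877752542496, 0.0881170853972435), 81.137939453125)
blue [117.80875123 163.37463127] ((0.5057675242424011, -0.31612327694892883), 0.014537017792463303)Traceback (most recent call last):
  File "<stdin>", line 10, in <module>
  File "h.py", line 23, in blob
    return max(cs,key=cv2.contourArea)
ValueError: max() iterable argument is empty
```

Emit:
move_arm --targets "0 0 0 0.65 0.21 0.8 0; 0 0 0 0.65 0.21 0.8 0; 0 0 0 0.65 0.21 0.8 0; 0 0 0 0.65 0.21 0.8 0; 0 0 0 0.65 0.21 0.8 0"

```text
t: 5.25
ee_pos: [0.5001, -0.1349, 0.1713]
orientation: [3.142, 0.0, 2.93]
wrist_force: [0.1, -0.1, 0.9]
opening: 0.0003
grip_force: 0.0
```

Emit:
move_arm --targets "0 0 0 0 0 0.5 0; 0 0 0 0 0 0.5 0; 0 0 0 0 0 0.3 0; 0 0 0 0 0 0 0; 0 0 0 0 0 0 0"

```text
t: 5.88
ee_pos: [0.5011, -0.1347, 0.1458]
orientation: [-3.142, 0.0, 2.931]
wrist_force: [-0.6, 0.8, -0.6]
opening: 0.0001
grip_force: 0.0
```

Emit:
move_arm --targets "0 0 0 0 0 0.7 0; 0 0 0 0 0 0.25 0; 0 0 0 0 0 0.2 0; 0 0 0 0 0 0.2 0; 0 0 0 0 0 0.15 0"

```text
t: 6.5
ee_pos: [0.5009, -0.1347, 0.1158]
orientation: [-3.141, 0.0, 2.932]
wrist_force: [-6.8, 2.7, 26.0]
opening: 0.0005
grip_force: 13.0
```

Emit:
move_arm --targets "0 0 0 0 0 0.05 0; 0 0 0 0 0 0 0; 0 0 0 0 0 0 0; 0 0 0 0 0 0 0; 0 0 0 0 0 0 0"

```text
t: 7.12
ee_pos: [0.5008, -0.1347, 0.116]
orientation: [-3.141, 0.001, 2.932]
wrist_force: [-6.8, 3.8, 17.9]
opening: 0.001
grip_force: 8.8
```

Emit:
move_arm --targets "0 0 0 0 0 -0.7 0; 0 0 0 0 0 -0.8 0; 0 0 0 0.35 -0.58 0 0; 0 0 0 0.35 -0.58 0 0; 0 0 0 0.36 -0.58 0 0"

```text
t: 7.75
ee_pos: [0.4714, -0.1651, 0.1439]
orientation: [-3.141, -0.001, 2.931]
wrist_force: [-0.5, -1.3, -0.2]
opening: 0.0003
grip_force: 0.0
```

```bash
python3 - <<'E'
from h import *
print(arm.observe()["ee_pos"])
a=arm.camera("side")[190:290,185:285]; b=arm.camera("scene")[150:250,180:280]
cv2.imwrite("pics/c2.png",np.hstack([cv2.resize(x,(400,400),interpolation=cv2.INTER_CUBIC) for x in(a,b)]))
E
```

```text
[ 0.47143636 -0.16505116  0.14391709]
```

View pics/c2.png

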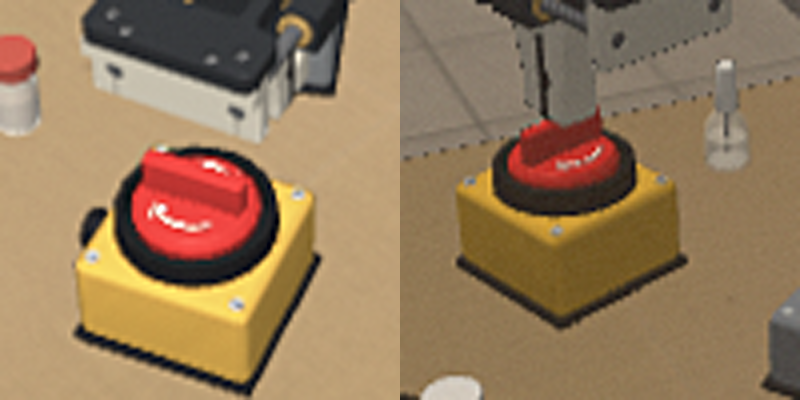

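Side crop: the ridge at (195,180) now sits lower in the guard ring, so the head is latched in. The fingers are clear of it. Next they go down beside the -x half, on the -y side.

Emit:
move_arm --targets "0 0 0 0 0 0.7 0; 0 0 0 0 0 0.7 0; 0 0 0 0 0 0.25 0; 0 0 0 0 0 0 0; 0 0 0 0 0 0 0"

```text
t: 8.48
ee_pos: [0.4731, -0.1641, 0.1117]
orientation: [-3.142, 0.0, 2.932]
wrist_force: [0.8, -0.2, -0.7]
opening: 0.0002
grip_force: 0.0
```

Emit:
move_arm --targets "0 0 0 0 0.2 0 0; 0 0 0 0 0.2 0 0; 0 0 0 0 0 0 0; 0 0 0 0 0 0 0; 0 0 0 0 0 0 0"

```text
t: 9.1
ee_pos: [0.4744, -0.1564, 0.1116]
orientation: [3.142, -0.0, 2.931]
wrist_force: [-0.4, 0.2, 0.8]
opening: 0.0007
grip_force: 0.0
```

Emit:
move_arm --targets "0 0 0 0 0.2 0 0; 0 0 0 0 0 0 0; 0 0 0 0 0.1 0 0; 0 0 0 0 0 0 0; 0 0 0 0 0 0 0"

```text
t: 9.72
ee_pos: [0.4758, -0.1505, 0.1116]
orientation: [3.142, 0.0, 2.931]
wrist_force: [-1.3, -0.0, 0.2]
opening: 0.0006
grip_force: 0.0
```

```bash
python3 - <<'E'
from h import *
for i in range(3):
    s=arm.observe();print(s["ee_pos"],s["wrist_force"],s["moment"])
    im=arm.camera(["side","scene","side"][i])
    if i==0:a=im[190:290,185:285]
    if i==1:b=im[150:250,180:280]
cv2.imwrite("pics/c3.png",np.hstack([cv2.resize(x,(400,400),interpolation=cv2.INTER_CUBIC) for x in(a,b)]))
E
```

```text
[ 0.47576228 -0.15048515  0.11156893] [-1.33290031 -0.02448371  0.16039769] [-0.07156185 -0.03469108  0.03006793]
[ 0.47571738 -0.1505122   0.11156268] [-0.40069661 -0.29793163  0.22244684] [-0.05734862 -0.0410193   0.01620119]
[ 0.4757405  -0.15051891  0.11157247] [-0.10183869 -0.47481775  0.50574117] [-0.0729749   0.01239571 -0.04534301]
```

View pics/c3.png

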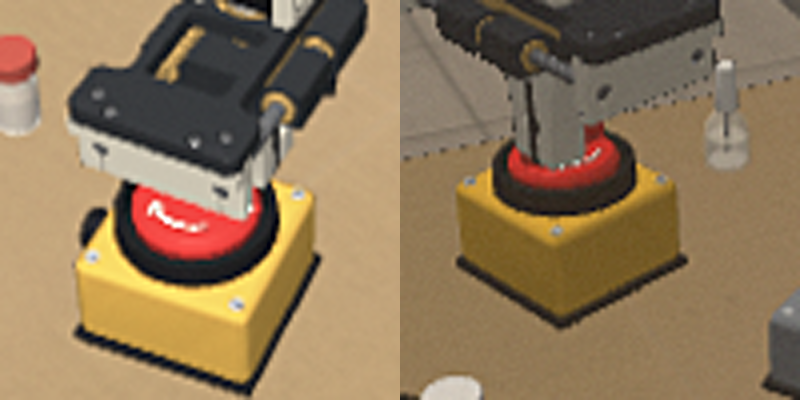

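The crops show the closed fingers close to the ridge's -x half on the -y side. There's no contact force yet, so I keep pushing gently.

Emit:
move_arm --targets "0 0 0 0 0.1 0 0; 0 0 0 0 0.1 0 0; 0 0 0 0 0.1 0 0; 0 0 0 0 0 0 0; 0 0 0 0 0 0 0"

```text
t: 10.5
ee_pos: [0.4768, -0.1445, 0.1115]
orientation: [3.142, -0.0, 2.931]
wrist_force: [-2.5, -0.4, -0.5]
opening: 0.0007
grip_force: 0.8
```

Emit:
move_arm --targets "0 0 0 0 0.1 0 0; 0 0 0 0 0.1 0 0; 0 0 0 0 0.1 0 0; 0 0 0 0 0 0 0; 0 0 0 0 0 0 0"

```text
t: 11.12
ee_pos: [0.478, -0.1389, 0.1115]
orientation: [-3.141, -0.0, 2.931]
wrist_force: [-2.5, -3.2, 0.4]
opening: -0.0001
grip_force: 1.9
```

```bash
python3 - <<'E'
from h import *
F=[]
for i in range(4):
    s=arm.observe();F.append(s["wrist_force"]); im=arm.camera("scene" if i else "side")
    if i==0:a=im[190:290,185:285]
b=im[150:250,180:280]
print(s["ee_pos"],np.mean(F,0))
cv2.imwrite("pics/c4.png",np.hstack([cv2.resize(x,(400,400),interpolation=cv2.INTER_CUBIC) for x in(a,b)]))
E
```

```text
[ 0.47805389 -0.1388756   0.11151889] [-2.59236702 -3.91415576  0.60103885]
```

View pics/c4.png

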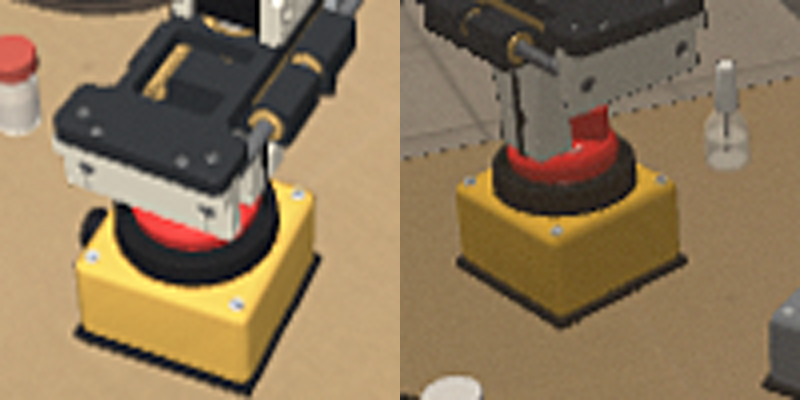

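The scene crop shows the ridge well turned, with its far end at (590,120) swung round and the head apparently higher. I push 2 mm more, then back off and check.

Emit:
move_arm --targets "0 0 0 0 0.1 0 0; 0 0 0 0 0 0 0; 0 0 0 0 0 0 0; 0 0 0 0 -0.4 0 0; 0 0 0 0 -0.5 0 0"

```text
t: 11.95
ee_pos: [0.4758, -0.1545, 0.1118]
orientation: [3.141, 0.002, 2.932]
wrist_force: [-0.4, 0.3, 0.1]
opening: 0.0005
grip_force: 0.0
```

Emit:
move_arm --targets "0 0 0 0 -0.5 0 0; 0 0 0 0 0 -0.5 0; 0 0 0 0 0 -0.8 0; 0 0 0 0 0 -0.8 0; 0 0 0 0 0 0 0"

```text
t: 12.58
ee_pos: [0.474, -0.1642, 0.1553]
orientation: [3.141, 0.003, 2.931]
wrist_force: [-0.6, -0.4, 0.1]
opening: 0.0005
grip_force: 0.0
```

```bash
python3 - <<'E'
from h import *
print(arm.observe()["ee_pos"])
a=arm.camera("side")[190:290,185:285]; b=arm.camera("scene")[150:250,180:280]
c0=cv2.imread("pics/side0.png")[190:290,185:285];d0=cv2.imread("pics/scene0.png")[150:250,180:280]
Z=lambda *l:np.hstack([cv2.resize(x,(290,290),interpolation=cv2.INTER_CUBIC) for x in l])
cv2.imwrite("pics/c5.png",np.vstack([Z(a,b),Z(c0,d0)]))
E
```

```text
[ 0.4739588  -0.16418017  0.15528987]
```

View pics/c5.png

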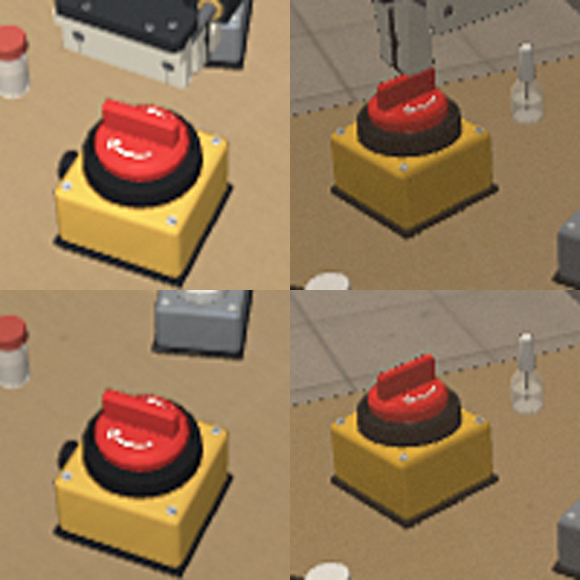

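Top row (now) matches the bottom row (start): the ridge and head are at the same heights, back at twist 0, so the head has sprung out. Next is the blue button, with a small turn to keep the gripper clear of the cabinet.

Emit:
move_arm --targets "0 0 0.83 0 0 0 0; 0 0 0.83 0 0 0 0; 0 0 0.83 0 0 0 0; 0 0 0 -0.9 -0.93 0 0; 0 0 0 -0.9 -0.93 0 0"

```text
t: 13.3
ee_pos: [0.4836, -0.2151, 0.153]
orientation: [-3.141, -0.001, 2.585]
wrist_force: [1.3, 0.7, 0.5]
opening: 0.0003
grip_force: 0.0
```

Emit:
move_arm --targets "0 0 0 -0.9 -0.93 0 0; 0 0 0 -0.9 -0.93 0 0; 0 0 0 -0.9 -0.93 0 0; 0 0 0 -0.9 -0.93 0 0; 0 0 0 0 0 0 0"

```text
t: 13.92
ee_pos: [0.5051, -0.3172, 0.1523]
orientation: [-3.141, -0.002, 2.582]
wrist_force: [0.5, 0.1, -0.8]
opening: 0.0005
grip_force: 0.0
```

```bash
python3 - <<'E'
from h import *
a=arm.camera("side");p=arm.camera_params("side")
s=arm.observe();print(s["ee_pos"],s["orientation"],s["wrist_force"])
d=np.array([.5058,-.3161])-s["ee_pos"][:2];y=s["orientation"][2]
print("tool dx,dy",d@[np.cos(y),np.sin(y)],d@[np.sin(y),-np.cos(y)])
b=arm.camera("scene")
Z=lambda x:cv2.resize(x,(400,400),interpolation=cv2.INTER_CUBIC)
cv2.imwrite("pics/c6.png",np.hstack([Z(a[110:230,195:315]),Z(b[150:270,235:355])]))
E
```

```text
[ 0.50480223 -0.31636885  0.15239366] [-3.14124332e+00 -1.78257655e-03  2.58216512e+00] [-0.33093537  0.12753404 -0.15131093]
tool dx,dy -0.0007029866683660136 0.0007573871764105893
```

View pics/c6.png

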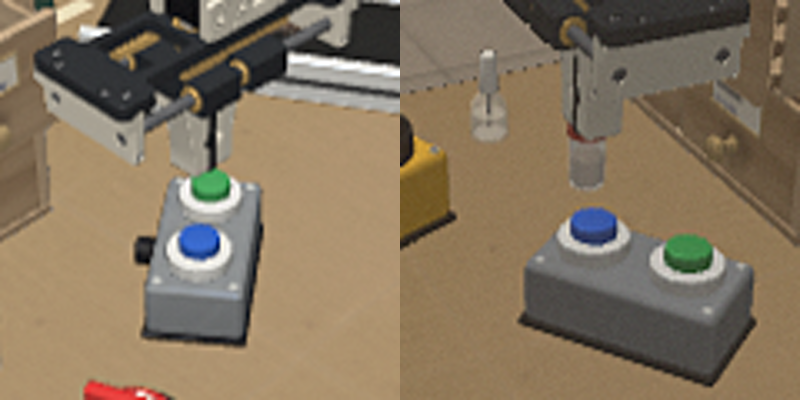

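Fingers stand over the blue cap (scene: tips at (595,135), blue at (595,225)) and are clear of the green one. I press down, then let go.

Emit:
move_arm --targets "0 0 0 0 0 0.9 0; 0 0 0 0 0 0.9 0; 0 0 0 0 0 0.8 0; 0 0 0 0 0 0 0; 0 0 0 0 0 0 0"

```text
t: 14.65
ee_pos: [0.5057, -0.316, 0.102]
orientation: [-3.142, 0.001, 2.584]
wrist_force: [-0.7, 0.5, -0.5]
opening: 0.0004
grip_force: 0.0
```

Emit:
move_arm --targets "0 0 0 0 0 0.4 0; 0 0 0 0 0 0.2 0; 0 0 0 0 0 0.15 0; 0 0 0 0 0 0.05 0; 0 0 0 0 0 0 0"

```text
t: 15.28
ee_pos: [0.5056, -0.3161, 0.0863]
orientation: [3.141, 0.001, 2.584]
wrist_force: [-1.6, 2.1, 7.2]
opening: 0.0003
grip_force: 3.6
```

Emit:
move_arm --targets "0 0 0 0 0 0.06 0; 0 0 0 0 0 0 0; 0 0 0 0 0 0 0; 0 0 0 0 0 0 0; 0 0 0 0 0 0 0"

```text
t: 15.9
ee_pos: [0.5057, -0.3162, 0.0861]
orientation: [3.142, 0.001, 2.584]
wrist_force: [-3.4, 4.8, 16.0]
opening: 0.0005
grip_force: 7.8
```

Emit:
move_arm --targets "0 0 0 0 0 -0.4 0; 0 0 0 0 0 -0.8 0; 0 0 0 0 0 -0.9 0; 0 0 0 0 0 -0.9 0; 0 0 0 0 0 -0.9 0"

```text
t: 16.52
ee_pos: [0.505, -0.3161, 0.1634]
orientation: [-3.141, -0.0, 2.584]
wrist_force: [0.1, -0.6, 0.5]
opening: 0.0007
grip_force: 0.0
```

Emit:
move_arm --targets "0 0 0 0 0 -0.9 0; 0 0 0 0 0 -0.9 0; 0 0 0 0 0 0 0; 0 0 0 0 0 0 0; 0 0 0 0 0 0 0"

```text
t: 17.15
ee_pos: [0.5049, -0.3159, 0.1976]
orientation: [-3.141, -0.001, 2.584]
wrist_force: [0.2, -0.0, 0.5]
opening: 0.0
grip_force: 0.0
```

```bash
python3 - <<'E'
from h import *
a=arm.camera("side");b=arm.camera("scene")
s=arm.observe();print(s["t"],s["ee_pos"],s["wrist_force"])
for im,f,rois in((a,"side",((205,215,265,260),(240,172,270,195))),(b,"scene",((190,165,250,215),(280,205,310,230)))):
    o=cv2.imread(f"pics/{f}0.png")
    for r,lo,hi in zip(rois,((0,150,60),(105,120,60)),((8,255,255),(130,255,255))):
        print(f,[(cen(c).round(1),cv2.boundingRect(c)) for c in(blob(o,lo,hi,r),blob(im,lo,hi,r))])
E
```

```text
17.25 [ 0.50502079 -0.31598431  0.19770366] [ 0.58867057 -0.62481902 -0.01161176]
side [(array([232.8, 238.7]), (217, 224, 34, 29)), (array([232.7, 238.7]), (217, 224, 34, 29))]
side [(array([254.5, 182. ]), (249, 177, 12, 11)), (array([254.4, 182. ]), (249, 177, 12, 11))]
scene [(array([220.6, 184.9]), (207, 172, 28, 24)), (array([220.6, 184.8]), (207, 172, 28, 24))]
scene [(array([292.9, 217.4]), (286, 213, 14, 10)), (array([292.9, 217.4]), (286, 213, 14, 10))]
```

Both buttons are back in their start positions to the pixel, and the arm is clear of everything.

```bash
python3 -c "
from bench import arm
print(arm.sign_off())"
```

```text
the job is handed in; nothing more can be done
None
```

The stop check is done and handed in at about 17 s: red button pressed until it latched, turned clockwise until it sprang out, then blue reset pressed to its stop and let go; the green button was not touched.

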